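# Preload a rubber stopper on a compression stand with its coarse and fine knobs

## Robot

A 7-joint arm with a two-finger parallel gripper is mounted at the origin on a cart in front of the work surface, level with it; the furniture and walls round the work are solid. World frame = base frame: x ahead of the robot, y to its left, z up, the work surface at z = 0. Lengths are in m, angles in degrees, forces in N, time in s.
With the tool pointing down it reaches from about 0.4 to 0.875 m from the base axis. Payload 6.5 kg.
Tool frame: the origin (TCP) lies midway between the tips of the shut fingers; the grasp point (between the pads) lies 19 mm behind it (bot.hold_point_z is the distance from the TCP to the grasp point, in m); z points along the fingers, y is the line along which they close (so a half turn about z gives the same grasp; the last joint's range is limited). The gripper opens to 85 mm and grips with 20 to 120 N. Pads are 22 mm wide; open, the fingers measure 114 mm over their backs; the gripper's body (76 mm by 85 mm) begins 54 mm behind the grasp point. The pads swing forward as they close: fully open they stand 13 mm farther back than shut.
Start: joints at [61.524, 30.733, -0.252, 88.115, 0.149, 61.152, -4.079], TCP at [0.271, -0.591, 0.231] pointing down, gripper open.
Joint ranges: [-154.64, 154.64], [-21.42, 123.67], [-72.66, 72.17], [13.99, 137.28], [-74.86, 254.86], [10.95, 109.41], [-158.01, 158.01]. Speed limits (degrees/s): [136.94, 136.94, 180, 180, 180, 180, 180].

## Interface

Orientations are given as a 3x3 rotation matrix whose columns are the frame's x, y, z axes.
In Python, from rig import bot, viewer, close_job gives the robot as it stands.
- The arm moves only by the tool play_rows, never from a script. Its argument "series" is text: rows parted by semicolons, each of 4 numbers parted by spaces: the shift along the world's x, y, z in mm, then the turn about the world's z in degrees. In form: tx ty tz turn; .... A call has 1 to 10 rows; each row is the pose to reach, as a shift and turn from the pose commanded when the call began; what a row does not reach only later rows make up. A row lasts 1/12 s, in which the tool goes at most 41.7 mm and 7.16 degrees, less where a joint would pass 70% of its speed; a pose out of reach is approached as far as the arm can. A call with a gripper value outside its range is refused whole. "gripper" is the finger opening in mm, from 0 to 85.4, set as the call begins (left out, the last holds). The fingers move at their own pace and stop on an object; the grip force is fixed at half the most. Time passes only in rows, so rows that repeat a pose let the fingers close. It gives the time, the measured TCP pose, the force, the opening and the grip force at its end, in the units of the state.
- bot.read_state(): the state, without advancing time (a new reading comes with each control period).
- viewer.read_camera(name): name is "scene" or "side" or "wrist"; returns a dict with "frame" (400x640x3 uint8, red, green, blue), "range_z" (400x640 float32, m along the optical axis (not along the pixel's ray), 0 where there is no reading), "intrinsics" (3x3 intrinsics, pixels), "rvec" (rotation vector, rad) and "tvec" (3), from world to camera coordinates, as OpenCV has them; the wrist camera has in their place "tool_from_camera" (4x4, takes a point from camera to tool coordinates, whose origin is the TCP and whose axes are the flange's). Camera axes: x right, y down, z forward; pixel columns grow to the right and rows downward; lengths in m; the calibration is good to about 2 mm. The wrist camera is an equidistant fisheye: a pixel r from the principal point sees the ray r / f radians off the axis. A picture is of the moment at which its call begins: read the wrist's pose just before it.
- close_job(): hands the job in; it is judged then, once.
The state is a dict: "t": time; "joint_positions": joint angles; "qvel": joint speeds; "joint_torque": joint torques, N m; "position": TCP position; "tcp_rot": TCP orientation; "wrist_force": force on the tool from outside, world axes, zero at the start; "ft_torque": the same for the moment, N m; "finger_gap": finger opening in m; "grasp_force": force on a finger pad.
Only numpy, scipy, OpenCV 4.12 (cv2) and the standard library are available. Lean on these libraries where they do the work, as an engineer would, in place of code of your own. Each camera call takes 0.05 s, during which the arm holds its last target. There are 200 camera calls.

## Task

A rubber stopper stands on the anvil of the small compression stand, ready for a test. Turn the wide outer knob clockwise (seen from above) until the foot just touches the stopper, so that the dial's pointer has clearly lifted off zero but shows no more than 4 N; then bring the load up to 10 N, pointer straight up on the long middle mark, by turning only the narrow inner knob on top, clockwise too. Never let the load go beyond 13 N nor drive the foot down with the outer knob when the gauge shows more than 4 N; touch only the knobs, leave the things round the stand where they are, and let go with the pointer standing at 10 N.

Things in the scene. Friction and masses are not known exactly. Their poses are not given: they have to be found in the camera images.
- coarse_knob (a joint): angle in rad of the wide outer (lower) knob; it grows turned clockwise seen from above, range 0 to 3.2, starts at 0.3 to 0.8. Lowers gauge, foot and inner knob 4 mm per rad: 16 N per rad once the foot stands on the stopper. Needs about 0.15 N m, stays where left; each newton of load adds 0.004 N m. Black, knurled, round, 45 mm across, 20 mm tall, axis vertical; itself fixed in height.
- fine_knob (a joint): angle in rad of the narrow inner (upper) knob; it grows turned clockwise seen from above, range 0 to 10, starts at 2.0 to 3.5. Lowers gauge and foot 0.8 mm per rad (3.2 N per rad on the stopper), not itself. Needs about 0.04 N m, stays where left. Black, knurled, round, 22 mm across, 24 mm tall, on a 13 mm ram through the outer knob; leaning on it with over 30 N forces the foot down.
- pointer (a joint): angle in rad of the pointer of the dial force gauge, clockwise seen from the front: 0 = no load (pointer to the lower left), 0.2356 rad per newton, so 4 N = 0.94, 10 N = 2.356 = straight up on the long middle mark, 20 N = lower right. A small mark per newton, a longer one every 2 N, the longest at 0, 10 and 20 N. A spring gauge: its foot gives 0.25 mm per newton.
- gauge_head: the dial force gauge, metal, 66 mm across and 26 mm thick, which rides up and down above the stopper and carries the foot; its white dial, 62 mm across, faces the stand's -x (towards the robot and its left). Origin on the loading axis, 126 mm straight below the middle of the gauge.
- coarse_grip (a point): point on the vertical axis of the wide outer knob at half its height (223 mm above the bench). The knob reaches 10 mm above and below it; below are a neck 28 mm across, 12 mm long, and the stand's arm (top 25 mm below this point). The inner knob's top is 36 to 47 mm above this point, so the fingers must straddle it.
- fine_grip (a point): point on the same vertical axis at half the height of the narrow inner knob, which reaches 12 mm above and below it. It rides down with the outer knob's turning: the gap between the two knobs is 9 to 12 mm at the start and 1 to 9 mm when the foot touches.
- fine_mark (a point): point on the rim of the inner knob's top, 11 mm off its axis, beyond a small black dot; it goes round with the knob and down with it.
- anvil_axis (a point): point on the loading axis (the line through knobs, gauge, foot and anvil), near the top of the anvil.
- stand: compression stand, grey, fixed to the bench, 150 x 112 mm foot plate, 198 mm tall up to its top arm, a 34 x 62 mm column at the back; origin on the loading axis at bench height, z up, x from the dial towards the column (the dial faces its -x).
- test_stopper: black rubber stopper, round, 31 mm across, 26 mm tall, standing loose on the anvil (a steel disc 42 mm across screwed to a height that differs a few mm from case to case) below the 26 mm foot of the gauge; origin at the centre of its underside, z up. The foot starts 4 to 10 mm above it.
- spare_stopper: a second black stopper of the same size, standing on the bench close in front of the stand, below the dial; a bystander; origin at the centre of its underside.
- cup: open white cup 64 mm across and 88 mm tall on the bench to the right of the stand; a bystander; origin at the centre of its underside.
- minute_timer: white round twist timer 68 mm across and 47 mm tall on the bench to the left of the stand; a bystander; origin at the centre of its underside.
There are look-alikes about, which are no part of the job. Leave any blue or purple look-alike of the test_stopper alone.

How it is judged:
By the outcome, as a careful person would: the job done as asked, in the order asked, and still so for the second after the job is handed in, with the robot touching nothing.
It also fails if it takes over 72 s, if anything falls off the work surface, if the arm or the gripper's body presses on something with over 40 N, if the wrist force passes 120 N, or if a joint passes its speed limit or range.

## Working session

There is one attempt and no reset: what is moved stays moved. The work goes in short steps, Python scripts to look and compute and a tool call to move; the robot and the scene stay as the last step left them, time stands still between calls to the robot, and variables do not carry over. Pictures are saved under pics/ and viewed, at most 10 in all, crops included, and the job is handed in when it is done.

Besides the shell and the picture viewer there is one more tool, called as name(argument=value, ...) on one line, values as JSON. play_rows: Moves the arm, as the interface text tells. Its arguments: {"type":"object","properties":{"series":{"type":"string"},"gripper":{"type":"number"}},"required":["series"]}

```bash
ls; mkdir -p pics
cat > h.py <<'E'
import numpy as np, cv2
from rig import bot, viewer, close_job
def cam(n):
    d=viewer.read_camera(n); return d
def save(d,p,crop=None,s=1):
    im=d["frame"][:,:,::-1]
    if crop: im=im[crop[1]:crop[3],crop[0]:crop[2]]
    cv2.imwrite(p,cv2.resize(im,None,fx=s,fy=s,interpolation=cv2.INTER_CUBIC))
def world(d,u,v,z=None):
    R=cv2.Rodrigues(np.array(d["rvec"],float))[0]; K=np.array(d["intrinsics"]); t=np.array(d["tvec"]).ravel()
    r=np.linalg.inv(K)@[u,v,1]
    if z is None: z0=d["range_z"][int(v),int(u)]; return R.T@(r*z0-t)
    c=-R.T@t; w=R.T@r; return c+w*(z-c[2])/w[2]
def proj(d,P):
    return cv2.projectPoints(np.array(P,float).reshape(-1,3),np.array(d["rvec"],float),np.array(d["tvec"],float),np.array(d["intrinsics"]),None)[0].reshape(-1,2)
E
python3 - <<'E'
from h import *
import pickle
for n in ("scene","side"):
    d=cam(n); pickle.dump(d,open(n+".pkl","wb")); save(d,f"pics/{n}.png")
s=bot.read_state(); print(s["t"],s["position"],s["tcp_rot"],s["finger_gap"],bot.hold_point_z)
E
```

```text
pics
0.1 [ 0.27117569 -0.59010552  0.23048102] [[ 9.08622315e-01  4.17618124e-01 -7.69536744e-04]
 [ 4.17618816e-01 -9.08621253e-01  1.39394640e-03]
 [-1.17080162e-04 -1.58794383e-03 -9.99998732e-01]] 0.0856789340554492 0.0187
```

View pics/scene.png

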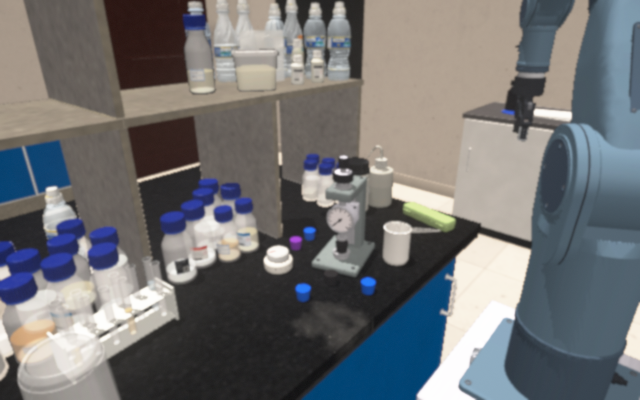

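View pics/side.png

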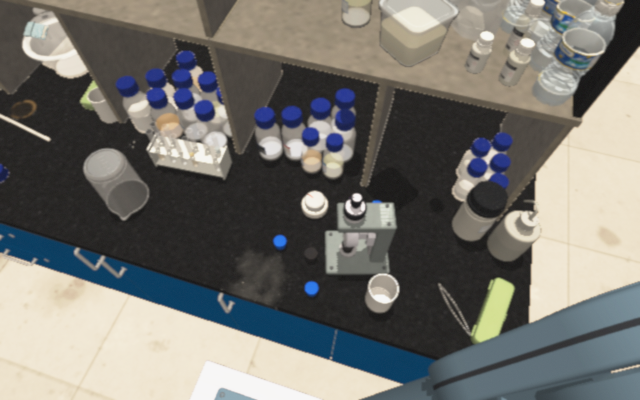

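The scene view shows the stand at about (343,225), its dial at (342,218) and its knobs at (343,175). In the side view the knobs are at about (355,205). The blue and purple stoppers on the bench, at (303,292), (368,286), (295,243) and (309,233), are look-alikes. I'll enlarge the stand in both views.

Run:
```python
from h import *
import pickle
a=pickle.load(open("scene.pkl","rb"));b=pickle.load(open("side.pkl","rb"))
c=lambda d,x,y:cv2.resize(d["frame"][y:y+130,x:x+100,::-1],None,fx=4,fy=4,interpolation=cv2.INTER_CUBIC)
cv2.imwrite("pics/m.png",np.hstack([c(a,300,150),c(b,310,170)]))
for d,pts in((a,[(343,173),(342,178),(341,218),(345,255)]),(b,[(355,200),(354,209),(345,235),(357,268),(380,215)])):
    R=cv2.Rodrigues(np.array(d["rvec"],float))[0]; print("cam",-R.T@np.array(d["tvec"]).ravel(), d["intrinsics"][0][0])
    for p in pts: print(p,world(d,*p).round(4))
```

```text
cam [-0.04363432  0.61026391  0.52968817] 407.15210818008325
(343, 173) [ 0.4695 -0.0555  0.2333]
(342, 178) [ 0.4633 -0.0442  0.2263]
(341, 218) [ 0.471  -0.0535  0.1247]
(345, 255) [ 0.4596 -0.0571  0.0301]
cam [ 0.06411494 -0.10847804  0.9387532 ] 414.26062819875307
(355, 200) [ 0.4701 -0.0637  0.2693]
(354, 209) [ 0.4714 -0.0646  0.2334]
(345, 235) [ 0.471  -0.0548  0.1125]
(357, 268) [ 0.4414 -0.0985  0.0206]
(380, 215) [ 0.4936 -0.1166  0.199 ]
```

View pics/m.png

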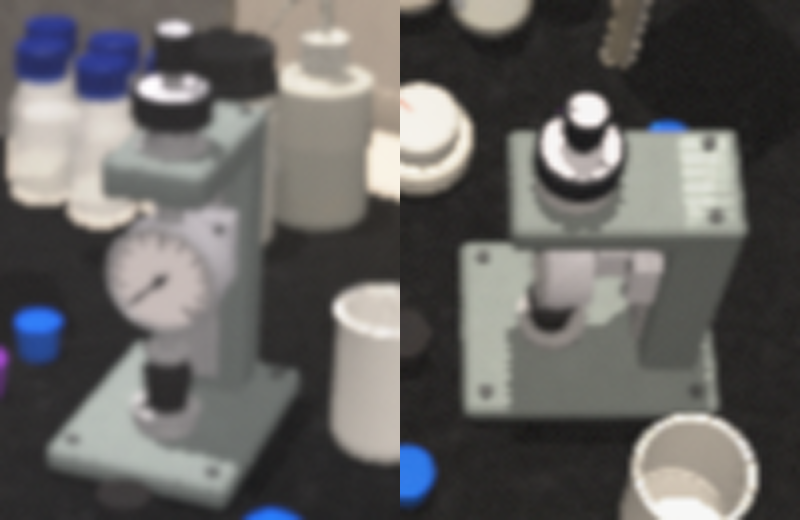

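The enlarged crops show the same stand in both views. The outer knob's top centre is at scene (343.2,173) and side (355,207), and the inner knob's top at scene (343.5,157) and side (357,197.5). The pointer rests at zero, lower left. I'll work out the axis from these.

Run:
```python
from h import *
import pickle
a=pickle.load(open("scene.pkl","rb"));b=pickle.load(open("side.pkl","rb"))
print(world(a,343.2,173,.233),world(b,355,207,.233))
for z in(.26,.265,.27): print(z,world(a,343.5,157.2,z),world(b,357,197.5,z))
# depth cloud of knob tops
for n,d in(("a",a),("b",b)):
    P=[];
    for v in range(150,230):
        for u in range(325,410):
            if d["range_z"][v,u]>0: P.append(world(d,u,v))
    P=np.array(P); m=(abs(P[:,0]-.47)<.04)&(abs(P[:,1]+.065)<.04)
    for lo,hi in((.2295,.237),(.25,.28)):
        q=P[m&(P[:,2]>lo)&(P[:,2]<hi)]
        if len(q): print(n,lo,len(q),q.min(0).round(4),q.max(0).round(4),q.mean(0).round(4))
    q=P[(abs(P[:,2]-.198)<.002)]; 
    if len(q)>10: 
        r=cv2.minAreaRect((q[:,:2]*1000).astype(np.float32)); print(n,"arm top",r, cv2.boxPoints(r))
```

```text
[ 0.46965136 -0.05632357  0.233     ] [ 0.47657013 -0.06530991  0.233     ]
0.26 [ 0.48722376 -0.07897468  0.26      ] [ 0.48232048 -0.0653343   0.26      ]
0.265 [ 0.47738169 -0.06619624  0.265     ] [ 0.47923979 -0.06565212  0.265     ]
0.27 [ 0.46753962 -0.05341781  0.27      ] [ 0.4761591  -0.06596994  0.27      ]
a 0.2295 112 [ 0.4554 -0.0819  0.2296] [ 0.4996 -0.0415  0.2354] [ 0.4732 -0.0582  0.232 ]
a 0.25 98 [ 0.4654 -0.0736  0.25  ] [ 0.4869 -0.0516  0.267 ] [ 0.4736 -0.0592  0.2598]
a arm top ((483.806884765625, -88.47349548339844), (55.90459442138672, 115.01927185058594), 15.431726455688477) [[ 441.55957   -40.47501 ]
 [ 472.16504  -151.34763 ]
 [ 526.0542   -136.47198 ]
 [ 495.44873   -25.599365]]
b 0.2295 259 [ 0.4559 -0.0884  0.2296] [ 0.4974 -0.0426  0.2368] [ 0.4718 -0.0664  0.2337]
b 0.25 142 [ 0.4663 -0.0771  0.2503] [ 0.4893 -0.0544  0.2713] [ 0.4748 -0.0658  0.2646]
b arm top ((484.9256286621094, -90.53970336914062), (61.13215255737305, 117.28459930419922), 17.177942276000977) [[ 438.40363   -43.540707]
 [ 473.04248  -155.59349 ]
 [ 531.44763  -137.5387  ]
 [ 496.80878   -25.485916]]
```

Run:
```python
from h import *
import pickle
for n in("scene","side"):
    d=pickle.load(open(n+".pkl","rb"))
    v,u=np.mgrid[0:400:2,0:640:2]; z=d["range_z"][::2,::2]
    K=d["intrinsics"];R=cv2.Rodrigues(np.array(d["rvec"],float))[0]
    P=np.stack([(u-K[0][2])/K[0][0]*z,(v-K[1][2])/K[1][1]*z,z],-1)[z>0]-np.array(d["tvec"]).ravel()
    P=P@R
    for y in np.arange(-.6,.2,.1):
        print(n,round(y,1),[ (round(float(q[:,2].max()),2) if len(q:=P[(P[:,1]>y)&(P[:,1]<y+.1)&(P[:,0]>x)&(P[:,0]<x+.1)&(P[:,2]<.7)]) else None) for x in np.arange(.2,.9,.1)])
```

```text
scene -0.6 [0.58, 0.58, -0.0, None, None, None, None]
scene -0.5 [0.58, 0.03, 0.03, 0.15, 0.59, 0.6, 0.27]
scene -0.4 [None, 0.03, 0.03, 0.14, 0.59, 0.6, 0.6]
scene -0.3 [None, 0.0, 0.0, 0.0, 0.38, 0.47, 0.59]
scene -0.2 [None, 0.09, 0.2, 0.05, 0.38, 0.47, 0.51]
scene -0.1 [None, 0.03, 0.27, 0.2, 0.38, 0.47, 0.47]
scene -0.0 [None, 0.03, 0.03, 0.05, 0.38, 0.55, 0.55]
scene 0.1 [None, 0.0, 0.03, 0.0, 0.38, 0.38, 0.38]
side -0.6 [None, None, 0.0, 0.0, -0.0, None, 0.0]
side -0.5 [None, 0.04, 0.03, 0.15, 0.55, 0.0, 0.0]
side -0.4 [None, 0.03, 0.03, 0.14, 0.56, 0.58, 0.52]
side -0.3 [-0.79, 0.0, 0.01, 0.0, 0.39, 0.47, 0.5]
side -0.2 [-0.79, 0.09, 0.2, 0.2, 0.39, 0.48, 0.48]
side -0.1 [-0.79, 0.03, 0.27, 0.2, 0.39, 0.48, 0.39]
side -0.0 [-0.79, 0.03, 0.03, 0.05, 0.39, 0.45, 0.45]
side 0.1 [-0.79, 0.0, 0.03, 0.01, 0.39, 0.39, 0.39]
```

play_rows(series="0 0 30 6; 0 0 60 12; 0 0 90 18; 0 0 110 24; 0 0 110 30; 0 0 110 36; 0 0 110 42; 0 0 110 48; 0 0 110 54; 0 0 110 60", gripper=85)

```text
t: 0.93
position: [0.2712, -0.5903, 0.3407]
tcp_rot: [[0.087, 0.996, -0.001], [0.996, -0.087, 0.001], [0.001, -0.001, -1.0]]
wrist_force: [0.9, -0.4, -0.2]
finger_gap: 0.0847
grasp_force: 0.0
```

play_rows(series="15 37 0 6; 30 74 0 12; 44 112 0 18; 59 150 0 24; 74 187 0 30; 88 225 0 36; 103 262 0 42; 118 300 0 48; 132 337 0 54; 147 375 0 60")

```text
t: 1.77
position: [0.4183, -0.2139, 0.3412]
tcp_rot: [[-0.819, 0.574, -0.0], [0.574, 0.819, -0.0], [0.0, -0.001, -1.0]]
wrist_force: [0.8, -0.2, 0.1]
finger_gap: 0.0852
grasp_force: 0.0
```

play_rows(series="15 37 0 6; 30 75 0 12; 44 112 0 18; 54 136 0 24; 59 150 0 30; 59 150 0 35; 59 150 0 35")

```text
t: 2.35
position: [0.4774, -0.0644, 0.341]
tcp_rot: [[-1.0, -0.0, -0.001], [-0.0, 1.0, 0.0], [0.001, 0.0, -1.0]]
wrist_force: [0.1, 0.4, -0.1]
finger_gap: 0.0848
grasp_force: 0.0
```

```bash
cat >> h.py <<'E'
def wproj(P,s,d):
    T=np.array(d["tool_from_camera"]); K=np.array(d["intrinsics"])
    pt=np.array(s["tcp_rot"]).T@(np.array(P)-s["position"]); pc=T[:3,:3].T@(pt-T[:3,3])
    th=np.arctan2(np.hypot(pc[0],pc[1]),pc[2]); ph=np.arctan2(pc[1],pc[0])
    return K[0,2]+K[0,0]*th*np.cos(ph),K[1,2]+K[1,1]*th*np.sin(ph)
def wray(u,v,s,d,z):
    T=np.array(d["tool_from_camera"]); K=np.array(d["intrinsics"]); R=np.array(s["tcp_rot"])
    x,y=(u-K[0,2])/K[0,0],(v-K[1,2])/K[1,1]; th=np.hypot(x,y)
    w=R@(T[:3,:3]@np.array([x/th*np.sin(th),y/th*np.sin(th),np.cos(th)])); c=R@T[:3,3]+s["position"]
    return c+w*(z-c[2])/w[2]
E
python3 - <<'E'
from h import *
s=bot.read_state();d=cam("wrist"); save(d,"pics/w1.png")
print(s["t"],s["position"],s["tcp_rot"],s["joint_positions"]); print(d["tool_from_camera"],d["intrinsics"])
for P in([.477,-.065,.233],[.477,-.065,.267]): print(wproj(P,s,d))
E
```

```text
2.35 [ 0.47740441 -0.0644002   0.34100911] [[-9.99999841e-01 -1.30958162e-04 -5.48704004e-04]
 [-1.31205293e-04  9.99999890e-01  4.50379791e-04]
 [ 5.48644963e-04  4.50451712e-04 -9.99999748e-01]] [ 41.80751887  12.22707027 -45.29913985 102.87352974   9.26589367
  68.74555927  83.78399788]
[[ 1.07003965e-04 -9.48220893e-01 -3.17611597e-01  8.25249620e-02]
 [ 9.99999658e-01 -1.59089618e-04  8.11859615e-04 -2.28497525e-04]
 [-8.20350956e-04 -3.17611575e-01  9.48220552e-01 -1.44113743e-01]
 [ 0.00000000e+00  0.00000000e+00  0.00000000e+00  1.00000000e+00]] [[309.70691629   0.         315.11446832]
 [  0.         309.70691629 195.50492662]
 [  0.           0.           1.        ]]
(np.float64(314.3722148070967), np.float64(192.9909385894718))
(np.float64(314.32725364092363), np.float64(206.97267001671412))
```

View pics/w1.png

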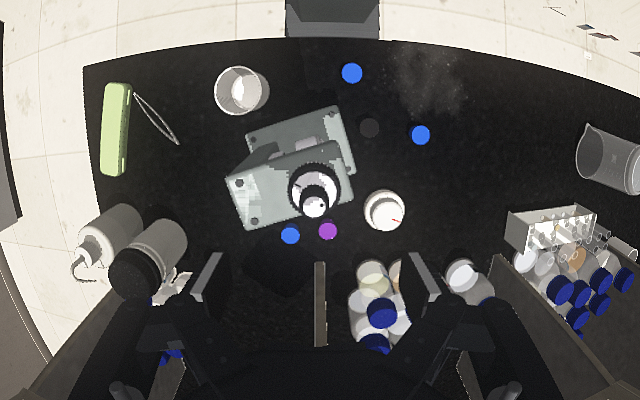

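The wrist view shows the knobs from above, with the outer knob at about (313,188) and the inner top at about (314,207). I'll enlarge it to refine the axis.

Run:
```python
from h import *
import pickle
s=bot.read_state();d=cam("wrist"); pickle.dump((s,d),open("w.pkl","wb"))
im=cv2.resize(d["frame"][155:230,270:360,::-1],None,fx=8,fy=8,interpolation=cv2.INTER_CUBIC)
def circ(c,z,r,col):
    p=np.array([wproj([c[0]+r*np.cos(a),c[1]+r*np.sin(a),z],s,d) for a in np.linspace(0,6.28,60)])
    cv2.polylines(im,[np.round(((p-[270,155])+.5)*8).astype(int)],True,col,1)
c=(.477,-.065); circ(c,.233,.0225,(0,255,0)); circ(c,.268,.011,(0,0,255)); 
cv2.imwrite("pics/w2.png",im); print(world is None, d.get("range_z")[int(207),314])
```

```text
False 0.23062956
```

View pics/w2.png

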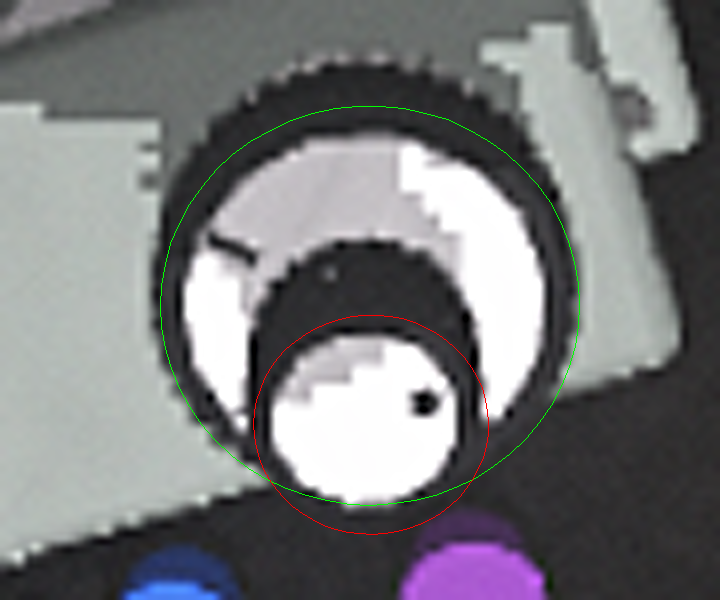

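```bash
cat >> h.py <<'E'
A=np.radians(16.3); AX=np.array([.477,-.0656])
SX=np.array([np.sin(A),-np.cos(A),0])
RIGHT=np.array([-np.cos(A),-np.sin(A),0])  # viewer's right seen from the front; fixed in rect check
def rect(d,z,off=0,S=8,H=36):
    c=np.array([AX[0],AX[1],z])-SX*.0135+RIGHT*off
    g=np.arange(-H,H+.01,1/S)/1000; X,Y=np.meshgrid(g,-g)
    P=c+X[...,None]*RIGHT+Y[...,None]*np.array([0,0,1.])
    p=proj(d,P.reshape(-1,3)).reshape(X.shape+(2,)).astype(np.float32)
    return cv2.remap(d["frame"][:,:,::-1],p[...,0],p[...,1],cv2.INTER_CUBIC)
def pointer(d,z,off=0,r0=4,r1=19):
    g=rect(d,z,off).astype(float).mean(2); n=g.shape[0]//2
    th=np.radians(np.arange(-170,170,1.)); r=np.arange(r0,r1,.5)*8
    m=np.array([[g[int(round(n-q*np.cos(t))),int(round(n+q*np.sin(t)))] for q in r] for t in th]).mean(1)
    w=np.clip(np.percentile(m,60)-m-.35*(np.percentile(m,60)-m.min()),0,None)
    i=m.argmin(); k=slice(max(i-25,0),i+26); a=(w[k]*np.degrees(th[k])).sum()/w[k].sum()
    return (a+135)/13.5,(np.degrees(th[i])+135)/13.5
E
python3 - <<'E'
from h import *
import pickle
d=pickle.load(open("scene.pkl","rb"))
best=[]
n=288; yy,xx=np.mgrid[-n:n+1,-n:n+1]; R=np.hypot(xx,yy)/8
for z in np.arange(.11,.145,.001):
  for off in np.arange(-.006,.0061,.001):
    g=rect(d,z,off).astype(float).mean(2)
    best.append((g[(R<30)&(R>24)].mean()-1.0*g[(R>32)&(R<36)].mean()+(g[(R<30)].mean()),z,off))
best.sort(); print(best[-3:])
_,z,off=best[-1]
g=rect(d,z,off); g2=rect(d,z,0)
cv2.imwrite("pics/d0.png",np.hstack([g,g2])[::2,::2])
print(pointer(d,z,off),pointer(d,z,0))
E
```

```text
[(np.float64(220.05604704978708), np.float64(0.11900000000000001), np.float64(-0.005)), (np.float64(220.3526134196668), np.float64(0.11800000000000001), np.float64(-0.004)), (np.float64(220.54907214673372), np.float64(0.11800000000000001), np.float64(-0.005))]
(np.float64(-0.626807607930676), np.float64(-0.5925925925925926)) (np.float64(0.7243463179933803), np.float64(0.5925925925925916))
```

View pics/d0.png

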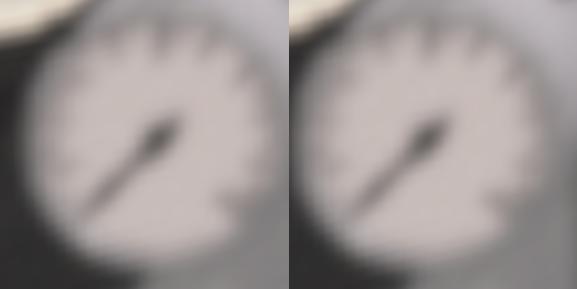

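play_rows(series="0 -1 -30 0; 0 -1 -65 0; 0 -1 -100 0; 0 -1 -120 0; 0 -1 -130 0; 0 -1 -138 0; 0 -1 -138 0; 0 -1 -138 0", gripper=85)

```text
t: 3.12
position: [0.4781, -0.0668, 0.2041]
tcp_rot: [[-1.0, 0.007, 0.001], [0.007, 1.0, -0.0], [-0.001, -0.0, -1.0]]
wrist_force: [0.3, 0.7, 0.2]
finger_gap: 0.0846
grasp_force: 0.0
```

The rectified dial shows the pointer at zero: its tip is lower left, and the hub is about 1 mm off my assumed centre. Next I'll close on the outer knob and make a safe first turn of 45°. The contact gap is at least 57°.

play_rows(series="0 0 0 0; 0 0 0 0; 0 0 0 0; 0 0 0 0; 0 0 0 0; 0 0 0 0; 0 0 0 0; 0 0 0 0; 0 0 0 0; 0 0 0 0", gripper=30)

```text
t: 3.95
position: [0.478, -0.0655, 0.2046]
tcp_rot: [[-1.0, 0.005, 0.001], [0.005, 1.0, 0.001], [-0.001, 0.001, -1.0]]
wrist_force: [-2.1, 2.5, 8.7]
finger_gap: 0.0436
grasp_force: 59.9
```

```bash
cat >> h.py <<'E'
Z0,OFF=.119,-.001
def rd(dz=0):
    d=cam("scene"); s=bot.read_state(); R=np.array(s["tcp_rot"])
    print("t",s["t"],"yaw",round(float(np.degrees(np.arctan2(R[1,0],R[0,0]))),2),"tz",round(s["ft_torque"][2],3),"F",np.round(s["wrist_force"],1),"gap",s["finger_gap"],"z",s["position"].round(4),"j7",s["joint_positions"][6])
    print([tuple(round(float(x),2) for x in pointer(d,Z0-dz+e,OFF)) for e in(-.001,0,.001)])
    return d
E
python3 - <<'E'
from h import *
import pickle
d=rd(); d0=pickle.load(open("scene.pkl","rb"))
print([pointer(d0,Z0+e,OFF+f) for e in(-.001,0,.001) for f in (-.001,0,.001)])
save(d,"pics/s2.png",(280,120,400,270),5)
E
```

```text
t 4.0 yaw 179.71 tz -0.02 F [-2.9  1.6  9.5] gap 0.043757288163190404 z [ 0.478  -0.0655  0.2046] j7 75.54574502584099
[(0.43, 0.37), (0.16, 0.15), (-0.13, -0.07)]
[(np.float64(0.164090785589409), np.float64(0.14814814814814814)), (np.float64(0.43594171520776065), np.float64(0.37037037037037035)), (np.float64(0.7243463179933803), np.float64(0.5925925925925916)), (np.float64(-0.11353922206552414), np.float64(-0.14814814814814814)), (np.float64(0.16311329046215792), np.float64(0.14814814814814814)), (np.float64(0.45015633727060983), np.float64(0.37037037037037035)), (np.float64(-0.4054209127632244), np.float64(-0.2962962962962963)), (np.float64(-0.1280900836457801), np.float64(-0.14814814814814814)), (np.float64(0.16527393558474118), np.float64(0.14814814814814814))]
```

View pics/s2.png

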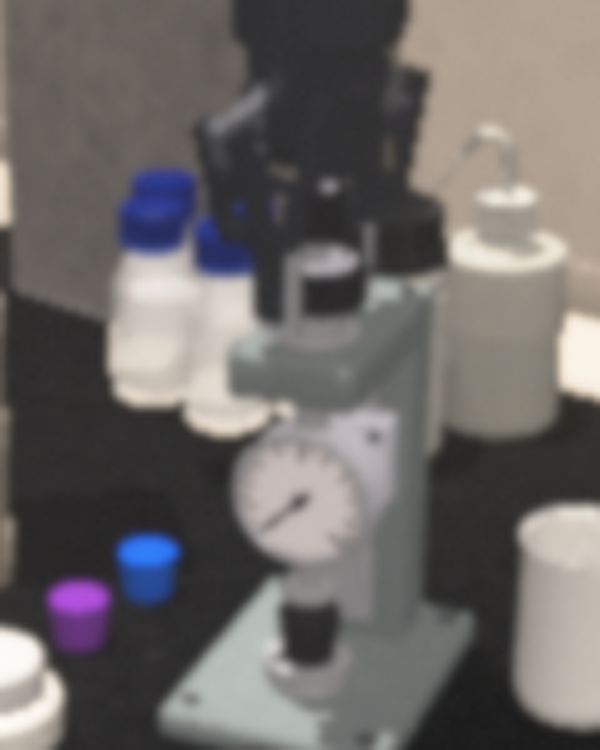

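The fingers grip the outer knob well. The inner knob is clear of the gripper's body, and the dial at about (340,220) is unobstructed. Now the 45° clockwise turn.

play_rows(series="0 0 0 -6; 0 0 0 -12; 0 0 0 -18; 0 0 0 -24; 0 0 0 -30; 0 0 0 -36; 0 0 0 -42; 0 0 0 -45; 0 0 0 -45")

```text
t: 4.75
position: [0.4778, -0.0662, 0.2046]
tcp_rot: [[-0.701, 0.713, 0.001], [0.713, 0.701, -0.0], [-0.001, 0.0, -1.0]]
wrist_force: [-4.6, 0.7, 9.1]
finger_gap: 0.0432
grasp_force: 60.1
```

```bash
sed -i 's/^Z0,OFF=.119/Z0,OFF=.1195/' h.py
python3 - <<'E'
from h import *
d=rd(.003)
n=288; yy,xx=np.mgrid[-n:n+1,-n:n+1]; R=np.hypot(xx,yy)/8
import pickle
d0=pickle.load(open("scene.pkl","rb"))
for D in(d0,d):
    b=[]
    for dz in np.arange(-.003,.0125,.0005):
        g=rect(D,Z0-dz,OFF).astype(float).mean(2); b.append((g[(R<30)].mean()-g[(R>33)].mean(),round(dz,4)))
    print(max(b))
E
```

```text
t 4.8 yaw 134.64 tz -0.201 F [-3.3  2.   8.2] gap 0.043499202703062546 z [ 0.4778 -0.0662  0.2046] j7 34.789844662064645
[(0.26, 0.22), (-0.03, 0.0), (-0.33, -0.3)]
(np.float64(57.58756406284893), np.float64(0.0045))
(np.float64(60.597289371572), np.float64(0.0065))
```

play_rows(series="0 0 0 -5; 0 0 0 -10; 0 0 0 -13; 0 0 0 -13; 0 0 0 -13")

```text
t: 5.22
position: [0.4777, -0.0663, 0.2046]
tcp_rot: [[-0.525, 0.851, 0.001], [0.851, 0.525, -0.0], [-0.001, 0.0, -1.0]]
wrist_force: [-4.3, 1.4, 9.6]
finger_gap: 0.0435
grasp_force: 60.2
```

```bash
python3 -c "
from h import *
rd(.004)"
```

```text
t 5.2667 yaw 121.66 tz -0.153 F [-3.9  1.3 10.6] gap 0.043690134353446625 z [ 0.4776 -0.0663  0.2046] j7 22.928257976742678
[(0.29, 0.22), (0.01, 0.0), (-0.28, -0.22)]
```

play_rows(series="0 0 0 -5; 0 0 0 -10; 0 0 0 -10; 0 0 0 -10")

```text
t: 5.6
position: [0.4775, -0.0664, 0.2046]
tcp_rot: [[-0.369, 0.93, 0.0], [0.93, 0.369, -0.001], [-0.001, 0.0, -1.0]]
wrist_force: [-4.8, 0.0, 10.1]
finger_gap: 0.0436
grasp_force: 60.2
```

```bash
python3 -c "
from h import *
rd(.0048)"
```

```text
t 5.65 yaw 111.66 tz -0.162 F [-5.1  0.8 10.8] gap 0.043514164222519865 z [ 0.4775 -0.0664  0.2046] j7 13.747156191073014
[(0.33, 0.3), (0.06, 0.0), (-0.23, -0.22)]
```

play_rows(series="0 0 0 -5; 0 0 0 -10; 0 0 0 -10; 0 0 0 -10")

```text
t: 5.98
position: [0.4773, -0.0665, 0.2045]
tcp_rot: [[-0.202, 0.979, 0.0], [0.979, 0.202, -0.001], [-0.001, -0.0, -1.0]]
wrist_force: [-5.6, 0.7, 11.0]
finger_gap: 0.0435
grasp_force: 60.3
```

```bash
python3 -c "
from h import *
rd(.0055)"
```

```text
t 6.0333 yaw 101.65 tz -0.157 F [-4.3  0.4 11.6] gap 0.04306054483547956 z [ 0.4773 -0.0665  0.2045] j7 4.540772928884549
[(0.33, 0.3), (0.04, 0.07), (-0.26, -0.22)]
```

play_rows(series="0 0 0 -5; 0 0 0 -10; 0 0 0 -10; 0 0 0 -10")

```text
t: 6.37
position: [0.4772, -0.0665, 0.2046]
tcp_rot: [[-0.029, 1.0, -0.0], [1.0, 0.029, -0.001], [-0.001, -0.0, -1.0]]
wrist_force: [-5.9, 1.0, 11.1]
finger_gap: 0.0437
grasp_force: 60.3
```

```bash
python3 -c "
from h import *
rd(.0062)"
```

```text
t 6.4167 yaw 91.65 tz -0.187 F [-6.8  0.6 11.8] gap 0.043428737508640326 z [ 0.4772 -0.0665  0.2045] j7 -4.685562425350798
[(0.33, 0.22), (0.04, 0.0), (-0.25, -0.22)]
```

play_rows(series="0 0 0 -5; 0 0 0 -10; 0 0 0 -10; 0 0 0 -10")

```text
t: 6.75
position: [0.477, -0.0665, 0.2045]
tcp_rot: [[0.145, 0.989, -0.001], [0.989, -0.145, -0.001], [-0.001, -0.0, -1.0]]
wrist_force: [-6.2, 1.5, 11.3]
finger_gap: 0.0436
grasp_force: 60.4
```

```bash
python3 -c "
from h import *
rd(.0069)"
```

```text
t 6.8 yaw 81.65 tz -0.199 F [-5.9 -0.4 11.8] gap 0.04315629205049498 z [ 0.477  -0.0665  0.2045] j7 -13.935697894446237
[(0.31, 0.22), (0.03, 0.0), (-0.26, -0.22)]
```

play_rows(series="0 0 0 -5; 0 0 0 -10; 0 0 0 -10; 0 0 0 -10")

```text
t: 7.13
position: [0.4768, -0.0665, 0.2045]
tcp_rot: [[0.315, 0.949, -0.001], [0.949, -0.315, -0.001], [-0.001, -0.001, -1.0]]
wrist_force: [-6.8, 0.6, 11.9]
finger_gap: 0.0433
grasp_force: 60.4
```

```bash
python3 -c "
from h import *
rd(.0076)"
```

```text
t 7.1833 yaw 71.66 tz -0.141 F [-7.1  0.3 11.8] gap 0.043726545817888124 z [ 0.4768 -0.0665  0.2045] j7 -23.199626121719206
[(2.19, 2.07), (1.81, 1.78), (1.42, 1.48)]
```

The pointer has lifted to about 1.8 N, so I'll stop the outer knob there. Next: release, rise and rotate back anticlockwise for the inner-knob grip.

play_rows(series="0 0 0 0; 0 0 0 0; 0 0 0 0; 0 0 0 0; 0 0 0 0; 0 0 20 0; 0 0 50 0; 0 0 80 0; 0 0 95 0; 0 0 95 0", gripper=85)

```text
t: 8.02
position: [0.4797, -0.0667, 0.3019]
tcp_rot: [[0.314, 0.949, 0.007], [0.949, -0.314, -0.001], [0.001, 0.007, -1.0]]
wrist_force: [0.8, -0.7, 0.0]
finger_gap: 0.0852
grasp_force: 0.0
```

play_rows(series="0 0 0 7; 0 0 0 14; 0 0 0 21; 0 0 0 28; 0 0 0 35; 0 0 0 42; 0 0 0 49; 0 0 0 56; 0 0 0 63; 0 0 0 70")

```text
t: 8.85
position: [0.4769, -0.0666, 0.2972]
tcp_rot: [[-0.788, 0.615, -0.001], [0.615, 0.788, 0.0], [0.001, -0.001, -1.0]]
wrist_force: [-0.1, -0.5, -1.3]
finger_gap: 0.0848
grasp_force: 0.0
```

play_rows(series="0 0 0 7; 0 0 0 14; 0 0 0 21; 0 0 0 28; 0 0 0 30; 0 0 0 30; 0 0 0 30")

```text
t: 9.43
position: [0.477, -0.0666, 0.2975]
tcp_rot: [[-0.989, 0.146, -0.001], [0.146, 0.989, 0.0], [0.001, 0.0, -1.0]]
wrist_force: [0.2, 0.2, -0.0]
finger_gap: 0.0851
grasp_force: 0.0
```

Run:
```python
from h import *
d=rd(.0075)
s=bot.read_state();w=cam("wrist")
im=cv2.resize(w["frame"][130:250,250:380,::-1],None,fx=5,fy=5,interpolation=cv2.INTER_CUBIC)
def circ(c,z,r,col):
    p=np.array([wproj([c[0]+r*np.cos(a),c[1]+r*np.sin(a),z],s,w) for a in np.linspace(0,6.28,60)])
    cv2.polylines(im,[np.round(((p-[250,130])+.5)*5).astype(int)],True,col,1)
circ(AX,.233,.0225,(0,255,0)); circ(AX,.2585,.011,(0,0,255)); 
g=cv2.resize(rect(d,Z0-.0075,OFF),(200,200)); im[:200,:200]=g
cv2.imwrite("pics/w3.png",im)
```

```text
t 9.4833 yaw 171.59 tz -0.051 F [ 0.4  0.2 -0.8] gap 0.08534402143432689 z [ 0.4771 -0.0666  0.2977] j7 76.7191092371797
[(2.15, 2.07), (1.76, 1.7), (1.37, 1.48)]
```

View pics/w3.png

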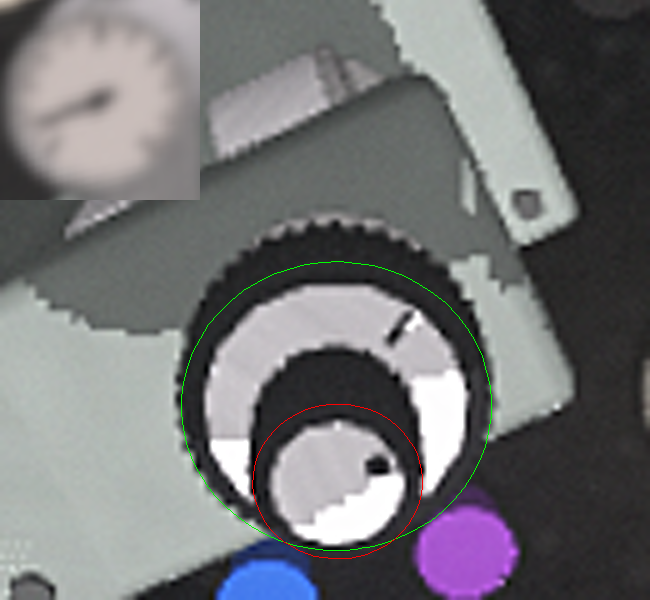

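The load holds at about 1.8 N on the inset dial, and the inner knob's top, at crop (338,482), sits on the predicted axis. I'll lower onto the inner knob with the tips kept above the outer one, and close.

play_rows(series="0 1 -15 0; 0 1 -35 0; 0 1 -50 0; 0 1 -58 0; 0 1 -58 0; 0 1 -58 0")

```text
t: 10.03
position: [0.4775, -0.0655, 0.2404]
tcp_rot: [[-0.989, 0.145, -0.0], [0.145, 0.989, 0.0], [0.0, 0.0, -1.0]]
wrist_force: [0.1, -0.2, 1.4]
finger_gap: 0.0848
grasp_force: 0.0
```

play_rows(series="0 0 0 0; 0 0 0 0; 0 0 0 0; 0 0 0 0; 0 0 0 0; 0 0 0 0; 0 0 0 0; 0 0 0 0; 0 0 0 0; 0 0 0 0", gripper=12)

```text
t: 10.87
position: [0.4777, -0.0656, 0.2408]
tcp_rot: [[-0.989, 0.145, 0.001], [0.145, 0.989, -0.0], [-0.001, -0.0, -1.0]]
wrist_force: [-1.4, 0.6, 5.8]
finger_gap: 0.0202
grasp_force: 58.5
```

```bash
python3 -c "
from h import *
rd(.0075)"
```

```text
t 10.9167 yaw 171.68 tz -0.016 F [-2.  -0.3  6.2] gap 0.019857515100101867 z [ 0.4776 -0.0656  0.2408] j7 73.92154332008442
[(2.2, 2.15), (1.8, 1.85), (1.39, 1.48)]
```

play_rows(series="0 0 0 -6; 0 0 0 -12; 0 0 0 -18; 0 0 0 -24; 0 0 0 -30; 0 0 0 -36; 0 0 0 -42; 0 0 0 -48; 0 0 0 -48; 0 0 0 -48")

```text
t: 11.75
position: [0.4774, -0.066, 0.2408]
tcp_rot: [[-0.554, 0.833, 0.0], [0.833, 0.554, -0.001], [-0.001, -0.0, -1.0]]
wrist_force: [-2.3, 0.1, 6.2]
finger_gap: 0.0202
grasp_force: 58.5
```

```bash
python3 -c "
from h import *
rd(.0081)"
```

```text
t 11.8 yaw 123.66 tz 0.013 F [-2.7 -1.5  6.8] gap 0.019571632006157313 z [ 0.4774 -0.066   0.2408] j7 28.734217865182003
[(4.7, 4.67), (4.32, 4.3), (3.93, 4.0)]
```

play_rows(series="0 0 0 -6; 0 0 0 -12; 0 0 0 -18; 0 0 0 -24; 0 0 0 -30; 0 0 0 -36; 0 0 0 -42; 0 0 0 -48; 0 0 0 -54; 0 0 0 -60")

```text
t: 12.63
position: [0.4769, -0.066, 0.2408]
tcp_rot: [[0.448, 0.894, -0.001], [0.894, -0.448, -0.001], [-0.001, -0.001, -1.0]]
wrist_force: [-4.3, -0.6, 7.9]
finger_gap: 0.0199
grasp_force: 58.7
```

play_rows(series="0 0 0 -6; 0 0 0 -12; 0 0 0 -18; 0 0 0 -20; 0 0 0 -20; 0 0 0 -20")

```text
t: 13.13
position: [0.4768, -0.066, 0.2408]
tcp_rot: [[0.724, 0.69, -0.001], [0.69, -0.724, -0.001], [-0.001, -0.0, -1.0]]
wrist_force: [-4.8, -0.4, 7.3]
finger_gap: 0.0199
grasp_force: 58.7
```

```bash
python3 -c "
from h import *
rd(.0092)"
```

```text
t 13.1833 yaw 43.66 tz -0.02 F [-4.9 -0.9  8.4] gap 0.01976954463381793 z [ 0.4768 -0.066   0.2408] j7 -47.36043050884887
[(8.77, 8.74), (8.66, 8.59), (8.55, 8.52)]
```

play_rows(series="0 0 0 -6; 0 0 0 -12; 0 0 0 -18; 0 0 0 -22; 0 0 0 -22; 0 0 0 -22")

```text
t: 13.68
position: [0.4766, -0.0658, 0.2407]
tcp_rot: [[0.929, 0.369, -0.002], [0.369, -0.929, -0.0], [-0.002, -0.0, -1.0]]
wrist_force: [-4.7, -0.2, 9.1]
finger_gap: 0.0198
grasp_force: 58.8
```

Run:
```python
from h import *
d=rd(.0095)
print([pointer(d,Z0-.0095,OFF+e) for e in(-.001,.001)])
g=rect(d,Z0-.0095,OFF); cv2.imwrite("pics/d1.png",g)
# mark positions: dark peaks at r 24..29
q=g.astype(float).mean(2); n=288
for e in (0,):
    th=np.arange(-40,41,2.); m=[q[[int(round(n-r*8*np.cos(np.radians(t)))) for r in np.arange(23,28,.5)],[int(round(n+r*8*np.sin(np.radians(t)))) for r in np.arange(23,28,.5)]].mean() for t in th]
    print(list(zip(th.astype(int),np.round(m).astype(int))))
```

```text
t 13.7333 yaw 21.67 tz 0.052 F [-4.5 -0.3  8.3] gap 0.01986456983861795 z [ 0.4767 -0.0658  0.2408] j7 -68.38976892777956
[(9.96, 9.93), (9.96, 9.93), (9.95, 9.93)]
[(np.float64(10.350790788794946), np.float64(10.296296296296296)), (np.float64(9.570993859201565), np.float64(9.62962962962963))]
[(np.int64(-40), np.int64(176)), (np.int64(-38), np.int64(176)), (np.int64(-36), np.int64(175)), (np.int64(-34), np.int64(173)), (np.int64(-32), np.int64(171)), (np.int64(-30), np.int64(169)), (np.int64(-28), np.int64(166)), (np.int64(-26), np.int64(165)), (np.int64(-24), np.int64(165)), (np.int64(-22), np.int64(166)), (np.int64(-20), np.int64(167)), (np.int64(-18), np.int64(168)), (np.int64(-16), np.int64(169)), (np.int64(-14), np.int64(169)), (np.int64(-12), np.int64(168)), (np.int64(-10), np.int64(165)), (np.int64(-8), np.int64(159)), (np.int64(-6), np.int64(153)), (np.int64(-4), np.int64(146)), (np.int64(-2), np.int64(140)), (np.int64(0), np.int64(138)), (np.int64(2), np.int64(138)), (np.int64(4), np.int64(143)), (np.int64(6), np.int64(150)), (np.int64(8), np.int64(158)), (np.int64(10), np.int64(164)), (np.int64(12), np.int64(169)), (np.int64(14), np.int64(173)), (np.int64(16), np.int64(176)), (np.int64(18), np.int64(177)), (np.int64(20), np.int64(176)), (np.int64(22), np.int64(174)), (np.int64(24), np.int64(172)), (np.int64(26), np.int64(170)), (np.int64(28), np.int64(171)), (np.int64(30), np.int64(173)), (np.int64(32), np.int64(175)), (np.int64(34), np.int64(177)), (np.int64(36), np.int64(177)), (np.int64(38), np.int64(177)), (np.int64(40), np.int64(177))]
```

View pics/d1.png

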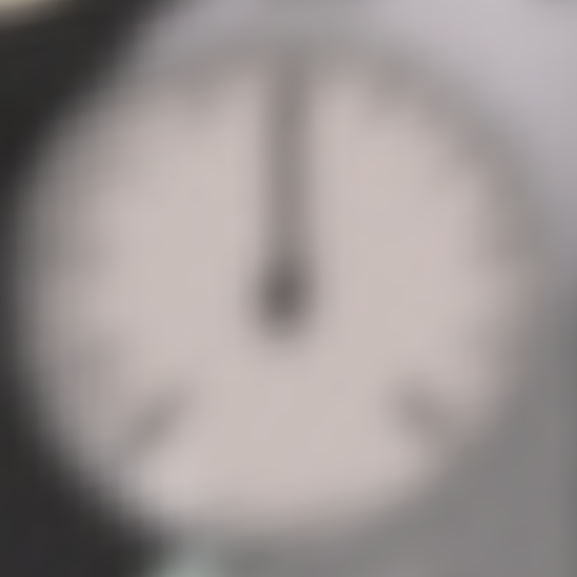

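The pointer stands straight up on the long middle mark, at 10.0 ± 0.2 N. I'll release and rise.

play_rows(series="0 0 0 0; 0 0 0 0; 0 0 0 0; 0 0 0 0; 0 0 0 0; 0 0 0 0; 0 0 20 0; 0 0 50 0; 0 0 80 0; 0 0 80 0", gripper=85)

```text
t: 14.57
position: [0.4805, -0.0657, 0.3257]
tcp_rot: [[0.929, 0.369, 0.009], [0.369, -0.929, -0.001], [0.008, 0.004, -1.0]]
wrist_force: [1.7, 0.0, 0.1]
finger_gap: 0.0852
grasp_force: 0.0
```

```bash
python3 -c "
from h import *
rd(.0095);rd(.0095)"
```

```text
t 14.6167 yaw 21.68 tz 0.027 F [ 0.9  0.3 -0.2] gap 0.08492647741110568 z [ 0.4794 -0.0657  0.3232] j7 -67.37597286207722
[(9.91, 9.85), (9.88, 9.78), (9.85, 9.78)]
t 14.6667 yaw 21.68 tz -0.043 F [-0.9  0.8 -0.5] gap 0.08482343876716918 z [ 0.4782 -0.0657  0.3213] j7 -67.37997467362062
[(9.9, 9.78), (9.87, 9.78), (9.83, 9.7)]
```

```bash
python3 -c "
from rig import close_job
print(close_job())"
```

```text
the job is handed in; nothing more can be done
None
```

I turned the outer knob until the foot touched at about 1.8 N, then used only the inner knob to reach 10 N. The dial read about 9.9 N after release, and I handed the job in with the arm clear of the stand.

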